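Sort brood tubes by heft: cradle the loaded one, slide the empties home

ROBOT

A 6-joint arm with a two-finger parallel gripper is mounted at the origin on the work surface. World frame = base frame: x ahead of the robot, y to its left, z up, the work surface at z = 0. Lengths are in m, angles in rad, forces in N, time in s.
With the tool pointing down it reaches from about 0.225 to 0.875 m from the base axis. Payload 3.4 kg.
Tool frame: the origin (TCP) lies at the very end of the fingers, on their centre line; the grasp point (between the pads) lies 19 mm behind it (manip.hold_point_z is the distance from the TCP to the grasp point, in m); z points along the fingers, y is the line along which they close (so a half turn about z gives the same grasp; the last joint's range is limited). The gripper opens to 85 mm and grips with 20 to 120 N. Pads are 22 mm wide; open, the fingers measure 114 mm over their backs; the gripper's body (76 mm by 85 mm) begins 54 mm behind the grasp point. The pads swing forward as they close: fully open they stand 13 mm farther back than shut.
Start: joints at [-1.278, 0.276, 1.505, -0, 1.361, -0.121], TCP at [0.231, -0.527, 0.231] pointing down, gripper open.
Joint ranges: [-2.89, 2.89], [-0.75, 2.08], [0.22, 2.7], [-1.18, 4.32], [0.11, 2.71], [-2.7, 2.7]. Speed limits (rad/s): [2.57, 2.57, 3.14, 3.14, 3.14, 3.14].

INTERFACE

Orientations are given as a unit quaternion [w, x, y, z].
In Python, from rig import readout, viewer, order, manip gives the robot as it stands. The module is installed in compiled form; this text tells all that it offers.
- The arm moves only by the tool send_rows, never from a script. Its arguments are lists of equal length, an entry for each row: "xyz": the shift along the world's x, y, z in m, a list of three; "delta_rot": the turn, a rotation vector about the world's x, y, z in degrees, a list of three. In form: {"xyz": [[tx, ty, tz], ...], "delta_rot": [[wx, wy, wz], ...]}. A call has 1 to 12 rows; each row shifts and turns the commanded pose from where the row before left it; what a row does not reach is not made up. A row lasts 1/10 s, in which the tool goes at most 50 mm and 8.59 degrees, less where a joint would pass 70% of its speed; a pose out of reach is approached as far as the arm can. A call with a gripper value outside its range is refused whole. "gripper" is the finger opening in m, from 0 to 0.0854, set as the call begins (left out, the last holds). The fingers move at their own pace and stop on an object; "force" is the grip in N (left out, the last holds). Time passes only in rows, so rows that do not move let the fingers close. It gives the time, the measured TCP pose, the force, the opening and the grip force at its end, in the units of the state.
- readout.get_state(): the state, without advancing time (a new reading comes with each control period).
- viewer.get_image(name): name is "scene" or "top"; returns a dict with "color" (384x512x3 uint8, red, green, blue), "depth" (384x512 float32, m along the optical axis (not along the pixel's ray), 0 where there is no reading), "K" (3x3 intrinsics, pixels), "camera_from_world" (4x4, takes a point from world to camera coordinates). Camera axes: x right, y up, looking along -z (the intrinsics and any distortion apply to the point x, -y, -z); pixel columns grow to the right and rows downward; lengths in m; the calibration is good to about 2 mm. A picture is of the moment at which its call begins.
- order.sign_off(): hands the job in; it is judged then, once.
The state is a dict: "clock": time; "qpos": joint angles; "qd": joint speeds; "effort": joint torques, N m; "position": TCP position; "ee_rot": TCP orientation; "contact_force": force on the tool from outside, world axes, zero at the start; "moment": the same for the moment, N m; "width": finger opening in m; "gripper_force": force on a finger pad.
Only numpy, scipy, OpenCV 4.12 (cv2) and the standard library are available. Lean on these libraries where they do the work, as an engineer would, in place of code of your own. Each camera call takes 0.05 s, during which the arm holds its last target. There are 200 camera calls.

TASK

One of the three sealed tubes still holds its heavy brood cell and the other two are empty: lift them just clear of the bench to feel which is the heavy one, lower it into the V-cradle, let go, and then swing the keeper bar fully closed over it. Slide the two empty tubes fully home under the clear lip of the rack, against its back stop. Keep every tube lying level and never more than 10 cm off the bench, and leave everything else alone.

Things in the scene. Friction and masses are not known exactly. Their poses are not given: they have to be found in the camera images.
- tube_a: One of 3 identical sealed tubes: opaque grey round body 54 diameter, 100 long, between square black caps 60 x 60, 10 thick (mm; 120 overall). Lies on its caps, does not roll. Origin: under its middle at the caps' underside, axis 30 above it; own y along the axis, z up. Empty 0.15 kg; the loaded one (which varies) 0.45 to 0.57 kg, load in the middle.
- tube_b: One of 3 identical sealed tubes: opaque grey round body 54 diameter, 100 long, between square black caps 60 x 60, 10 thick (mm; 120 overall). Lies on its caps, does not roll. Origin: under its middle at the caps' underside, axis 30 above it; own y along the axis, z up. Empty 0.15 kg; the loaded one (which varies) 0.45 to 0.57 kg, load in the middle.
- tube_c: One of 3 identical sealed tubes: opaque grey round body 54 diameter, 100 long, between square black caps 60 x 60, 10 thick (mm; 120 overall). Lies on its caps, does not roll. Origin: under its middle at the caps' underside, axis 30 above it; own y along the axis, z up. Empty 0.15 kg; the loaded one (which varies) 0.45 to 0.57 kg, load in the middle.
- rack: Fixed rack on the bench, no floor, open to -x (robot side), 540 mm wide: back stop, side walls 60 deep, clear lip reaching 45 forward (68 to 75 high). Origin: bench level, middle of the back stop's inner face; x into the rack, y along it. A tube pushed home has its origin at x = -30. Tubes start about parallel to it, at x -155 to -130, y about -165, 0, 165, the way in clear.
- cradle: Fixed V-cradle on a base 10 mm high: two plates 10 thick with 90-degree Vs, at x = -32 and +32, a 54 gap between for fingers. Origin: bench level under the Vs' middle; x along the cradled tube's axis (towards the keeper post), z up. A seated tube's axis is 68 above it (tube origin 38), its caps outside the plates. V mouth 66 wide, 65 high.
- keeper (a joint): Angle of the keeper, a flat bar (20 x 8 mm) turning level on a post at the cradle's +x end. 0: closed at its stop, lying over the tube's axis; grows as it swings to the cradle's +y side, 2.0 fully open; starts 1.5 to 1.95. Stays where left (0.04 N m friction). Underside 102 mm above the bench, 7 above a seated tube's body.
- keeper_knob (a point): Middle of the black upright knob (14 mm diameter, 30 tall) near the keeper bar's free end, 68 from the pivot; 125 above the bench, 15 below the knob's top.
- keeper_pivot (a point): Keeper's vertical pivot axis, at the bar's underside, 88 mm from the cradle's origin along its +x.
- sprayer: Bystander: clear spray bottle with a white trigger head, 72 diameter x 207 high (mm). Origin: centre of its underside. Not part of the job.
- wood_block: Bystander: small light wooden block 40 x 40 x 42 with bored holes (mm). Origin: centre of its underside. Not part of the job.
- dish: Bystander: clear shallow dish, 68 diameter x 16 high (mm). Origin: centre of its underside. Not part of the job.
- feed_cup: Bystander: white plastic feed cup, 66 diameter x 55 high (mm). Origin: centre of its underside. Not part of the job.
- forceps: Bystander: steel forceps, 150 long, 8 high, lying flat (mm). Origin: centre of its underside. Not part of the job.
- jar: Bystander: amber jar with white lid, 56 diameter x 75 high (mm). Origin: centre of its underside. Not part of the job.
Mind the look-alikes: they are no part of the job. Leave any blue or red look-alike of the tube_c alone.

How it is judged:
By the outcome, as a careful person would: the job done as asked, in the order asked, and still so for the second after the job is handed in, with the robot touching nothing.
It also fails if it takes over 72 s, if anything falls off the work surface, if the arm or the gripper's body presses on something with over 40 N, if the wrist force passes 120 N, or if a joint passes its speed limit or range.

## Working session

There is one attempt and no reset: what is moved stays moved. The work goes in short steps, Python scripts to look and compute and a tool call to move; the robot and the scene stay as the last step left them, time stands still between calls to the robot, and variables do not carry over. Pictures are saved under pics/ and viewed, at most 10 in all, crops included, and the job is handed in when it is done.

Besides the shell and the picture viewer there is one more tool, called after "Request:" as name(argument=value, ...), one argument or row to a line, values as JSON. send_rows: Moves the arm, as the interface text tells. Its arguments: {"type":"object","properties":{"xyz":{"type":"array"},"delta_rot":{"type":"array"},"gripper":{"type":"number"},"force":{"type":"number"}},"required":["xyz","delta_rot"]}

```bash
mkdir -p pics; cat > h.py <<'E'
import numpy as np, cv2
from rig import readout, viewer, order, manip
def grab(name):
    im=viewer.get_image(name); np.savez(f'{name}.npz',**im); return im
def load(name): return dict(np.load(f'{name}.npz'))
def px2w(im,u,v,z=None):
    """pixel to world on plane z, or by depth if z None"""
    K=im['K'];T=np.linalg.inv(im['camera_from_world'])
    d=np.array([(u-K[0,2])/K[0,0],-(v-K[1,2])/K[1,1],-1.])
    if z is None:
        s=float(im['depth'][int(round(v)),int(round(u))])
        return T[:3,:3]@(d*s)+T[:3,3]
    w=T[:3,:3]@d; return T[:3,3]+w*(z-T[2,3])/w[2]
def w2px(im,p):
    c=im['camera_from_world']@np.r_[p,1]; K=im['K']
    return np.array([K[0,0]*c[0]/-c[2]+K[0,2],K[1,1]*-c[1]/-c[2]+K[1,2]])
E
python3 - <<'E'
from h import *
for n in('top','scene'):
    im=grab(n); cv2.imwrite(f'pics/{n}0.png',cv2.resize(im['color'][:,:,::-1],(800,600),interpolation=cv2.INTER_CUBIC))
    print(n,im['K'],np.round(im['camera_from_world'],3), [k for k in im])
s=readout.get_state(); print({k:np.round(v,3) for k,v in s.items()})
E
```

```text
top [[476.87581459   0.         259.68365847]
 [  0.         476.87581459 190.1160992 ]
 [  0.           0.           1.        ]] [[-0.028 -1.    -0.004 -0.069]
 [ 0.999 -0.028  0.041 -0.459]
 [-0.041 -0.003  0.999 -1.472]
 [ 0.     0.     0.     1.   ]] ['color', 'depth', 'K', 'camera_from_world']
scene [[353.12390315   0.         257.53512109]
 [  0.         353.12390315 191.01915172]
 [  0.           0.           1.        ]] [[ 0.766  0.642  0.018 -0.323]
 [-0.505  0.585  0.634  0.235]
 [ 0.397 -0.495  0.773 -1.404]
 [ 0.     0.     0.     1.   ]] ['color', 'depth', 'K', 'camera_from_world']
{'clock': np.float64(0.1), 'qpos': array([-1.278,  0.276,  1.506, -0.   ,  1.361, -0.121]), 'qd': array([ 0.001,  0.   , -0.004, -0.   , -0.001,  0.001]), 'effort': array([ 1.0000e-03, -4.1770e+01, -2.4641e+01, -0.0000e+00,  6.0000e-03,
       -0.0000e+00]), 'position': array([ 0.231, -0.526,  0.231]), 'ee_rot': array([-0.001,  0.979,  0.205, -0.   ]), 'contact_force': array([ 0.993, -0.076,  0.605]), 'moment': array([ 0.068,  0.008, -0.043]), 'gripper_force': np.float64(0.0), 'width': np.float64(0.085)}
```

View pics/top0.png

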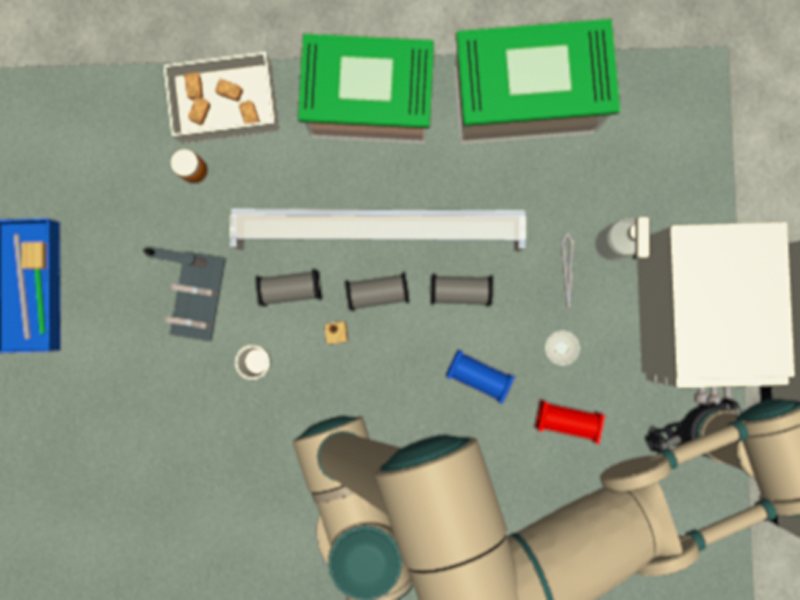

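View pics/scene0.png

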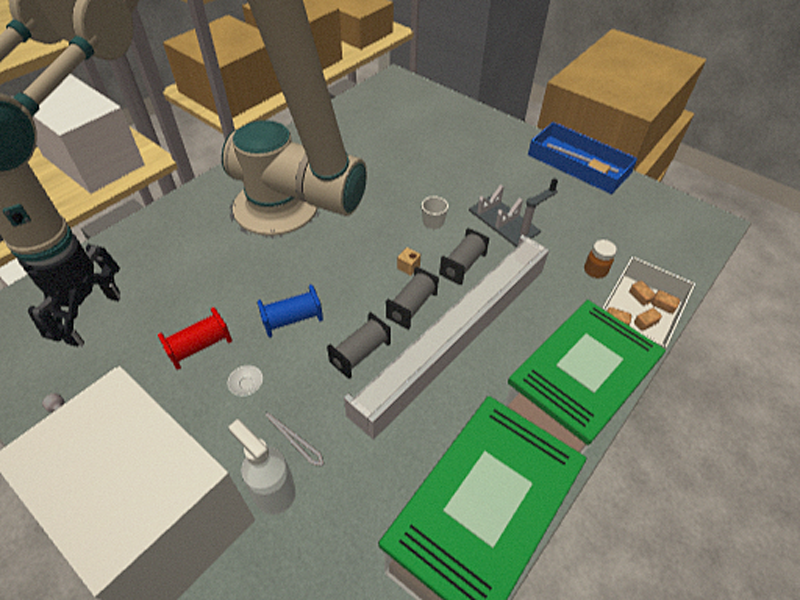

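The top view shows three grey tubes at (289,288), (377,290) and (462,289). The blue (480,376) and red (570,421) ones are look-alikes, so only the grey ones between black caps fit. The cradle is at (197,300), the keeper knob at (150,251), and the rack spans (230–525, 225). One enlarged crop will confirm this.

```bash
python3 - <<'E'
from h import *
im=load('top'); c=im['color'][120:235,88:338,::-1]
cv2.imwrite('pics/crop1.png',cv2.resize(c,(800,368),interpolation=cv2.INTER_CUBIC))
# grey tubes: mask by height & position (world), min-area rect on points above 20mm
K=im['K'];h,w=im['depth'].shape
v,u=np.mgrid[:h,:w];d=im['depth'].astype(float)
P=np.stack([(u-K[0,2])/K[0,0]*d,-(v-K[1,2])/K[1,1]*d,-d,np.ones_like(d)],-1)@np.linalg.inv(im['camera_from_world']).T
np.save('P.npy',P)
m=((P[...,2]>0.03)&(P[...,2]<0.075)).astype(np.uint8)
n,l,s,ce=cv2.connectedComponentsWithStats(m)
for i in range(1,n):
    if s[i,4]<40: continue
    q=P[l==i][:,:2].astype(np.float32); r=cv2.minAreaRect(q)
    print(np.round(ce[i],1),s[i,4],np.round(r[0],4),np.round(r[1],4),round(r[2],2), round(np.percentile(P[l==i][:,2],90),3))
E
```

```text
[140.9  62. ] 1107 [0.8579 0.2705] [0.1444 0.2011] 5.69 0.067
[331.1  80.6] 393 [ 0.7884 -0.2955] [0.3114 0.136 ] 61.97 0.07
[124.6  62.2] 291 [0.8622 0.3219] [0.0991 0.0429] 4.86 0.04
[145.3  57. ] 149 [0.8775 0.2595] [0.0503 0.0307] 69.03 0.04
[234.4  86. ] 284 [ 0.7737 -0.0118] [0.2274 0.0044] 85.35 0.071
[121.9 106.9] 194 [0.7214 0.3337] [0.0476 0.0538] 85.97 0.074
[240.1 143.7] 2323 [ 0.5873 -0.0291] [0.5632 0.073 ] 88.04 0.075
[ 27.8 181.1] 468 [0.4983 0.6556] [0.2616 0.1007] 1.71 0.053
[386.7 157.3] 90 [ 0.5437 -0.4737] [0.0695 0.0274] 24.45 0.072
[ 20.4 163.3] 218 [0.5589 0.6492] [0.042  0.0502] 88.92 0.041
[413.9 204.5] 377 [ 0.3989 -0.5442] [0.2381 0.0071] 0.67 0.071
[183.8 184.2] 733 [0.4794 0.1473] [0.0579 0.1221] 5.68 0.061
[240.8 186.6] 716 [ 0.4673 -0.0247] [0.0585 0.1225] 7.3 0.061
[294.8 185.5] 718 [ 0.466  -0.1884] [0.1203 0.0598] 86.6 0.061
[122.6 185.5] 92 [0.4804 0.3326] [0.0794 0.0096] 78.98 0.062
[118.7 206.3] 94 [0.4177 0.3452] [0.0804 0.0099] 78.83 0.063
[214.3 212.8] 173 [0.39   0.0581] [0.0396 0.04  ] 4.9 0.047
[159.2 232.1] 162 [0.3377 0.2191] [0.0627 0.0645] 44.49 0.059
[306.6 240.9] 740 [ 0.2978 -0.2182] [0.1219 0.0591] 62.55 0.061
[448.  253.2] 67 [ 0.2515 -0.6405] [0.0213 0.0287] 82.96 0.061
[364.4 269.8] 773 [ 0.2066 -0.3891] [0.1229 0.0589] 75.93 0.061
```

View pics/crop1.png

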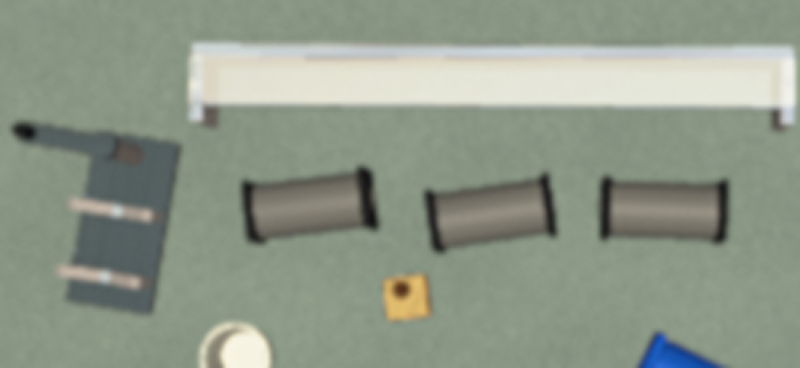

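The crop confirms it: three grey tubes with black caps at (310,205), (490,212) and (665,210). The cradle plates are at (112,210) and (100,277), and the keeper knob is at (25,130). I'll go above the right-hand tube (0.466, -0.188, yaw -3.4°).

Request:
send_rows(
  xyz=[
    [0.0214,0.0308,-0.01],
    [0.0214,0.0308,-0.01],
    [0.0214,0.0308,-0.01],
    [0.0214,0.0308,-0.01],
    [0.0214,0.0308,-0.01],
    [0.0214,0.0308,-0.01],
    [0.0214,0.0308,-0.01],
    [0.0214,0.0308,-0.01],
    [0.0214,0.0308,-0.01],
    [0.0214,0.0308,-0.01],
    [0.0214,0.0308,-0.01],
    [0,0,0],
  ],
  delta_rot=[
    [0,0,5.7],
    [0,0,5.7],
    [0,0,5.7],
    [0,0,5.7],
    [0,0,5.7],
    [0,0,5.7],
    [0,0,5.7],
    [0,0,5.7],
    [0,0,5.7],
    [0,0,5.7],
    [0,0,5.7],
    [0,0,0],
  ],
  gripper=0.085,
  force=40,
)

```text
clock: 1.3
position: [0.4674, -0.1837, 0.1198]
ee_rot: [-0.002, 0.727, 0.687, 0.0]
contact_force: [-0.9, -0.9, 0.9]
width: 0.0848
gripper_force: 0.0
```

```bash
python3 - <<'E'
from h import *
P=np.load('P.npy')
m=(P[...,2]>0.095)&(P[...,2]<0.15)&(P[...,1]>.28)&(P[...,1]<.48)&(P[...,0]>.4)&(P[...,0]<.62)
q=P[m]; k=q[q[:,2]>.128]; print(len(q),len(k),k[:,:3].round(4).tolist(), px2w(load('top'),95.8,160.6,.14))
c=np.array([.449,.3389]); a=np.arctan2(-.0126,.0627); R=np.array([[np.cos(a),-np.sin(a)],[np.sin(a),np.cos(a)]])
print('pivot',c+R@[.088,0]); 
for kk in (k[:,:2].mean(0),px2w(load('top'),95.8,160.6,.14)[:2]):
    l=R.T@(kk-c)-[.088,0]; print('knob local',l,np.hypot(*l),'theta',np.arctan2(l[1],-l[0]))
b=R.T@(q[:,:2].T-c[:,None]); bb=b.T-[.088,0]; print('bar dir fit',cv2.fitLine(q[:,:2].astype(np.float32),2,0,.01,.01).ravel())
s=readout.get_state(); print(np.round(s['position'],4),np.round(s['ee_rot'],4),np.round(s['contact_force'],2),s['clock'])
E
```

```text
228 24 [[0.5528, 0.3918, 0.1414], [0.5527, 0.3892, 0.1409], [0.5523, 0.3852, 0.1441], [0.5525, 0.3833, 0.1413], [0.5501, 0.3951, 0.1403], [0.549, 0.389, 0.1495], [0.5498, 0.3891, 0.1413], [0.55, 0.387, 0.139], [0.5499, 0.384, 0.1394], [0.5497, 0.3809, 0.1403], [0.5471, 0.3948, 0.1414], [0.5467, 0.3909, 0.1443], [0.5477, 0.3913, 0.1349], [0.5466, 0.3853, 0.144], [0.5472, 0.3845, 0.1383], [0.5473, 0.3822, 0.1367], [0.5448, 0.3938, 0.1363], [0.5441, 0.389, 0.1418], [0.5442, 0.3869, 0.1396], [0.5446, 0.3855, 0.1355], [0.5448, 0.3835, 0.1328], [0.542, 0.3889, 0.134], [0.5425, 0.3879, 0.1286], [0.5425, 0.3852, 0.1282]] [0.54804229 0.38157636 0.14      ]
pivot [0.53527519 0.3215624 ]
knob local [-0.00100817  0.06723267] 0.06724022472504881 theta 1.5558022400993288
knob local [0.00069303 0.06135302] 0.061356938728868646 theta 1.5820916664076572
bar dir fit [0.19343065 0.981114   0.54144454 0.3536938 ]
[ 0.4674 -0.1837  0.1198] [-1.800e-03  7.270e-01  6.866e-01  5.000e-04] [-0.87 -0.85  0.87] 1.3
```

Request:
send_rows(
  xyz=[
    [0,-0.001,-0.022],
    [0,-0.001,-0.022],
    [0,-0.001,-0.022],
    [0,-0.001,-0.022],
    [0,0,-0.015],
    [0,0,-0.007],
    [0,0,0],
  ],
  delta_rot=[
    [0,0,0],
    [0,0,0],
    [0,0,0],
    [0,0,0],
    [0,0,0],
    [0,0,0],
    [0,0,0],
  ],
)

```text
clock: 2.0
position: [0.4658, -0.1918, 0.0106]
ee_rot: [-0.001, 0.729, 0.684, -0.0]
contact_force: [-0.2, 0.4, -0.1]
width: 0.0849
gripper_force: 0.0
```

Request:
send_rows(
  xyz=[
    [0,0,0],
    [0,0,0],
    [0,0,0],
    [0,0,0],
    [0,0,0],
    [0,0,0],
  ],
  delta_rot=[
    [0,0,0],
    [0,0,0],
    [0,0,0],
    [0,0,0],
    [0,0,0],
    [0,0,0],
  ],
  gripper=0.045,
  force=40,
)

```text
clock: 2.6
position: [0.4674, -0.1922, 0.0124]
ee_rot: [0.001, 0.729, 0.685, 0.0]
contact_force: [-0.7, 0.4, 7.1]
width: 0.0535
gripper_force: 43.3
```

Request:
send_rows(
  xyz=[
    [0,0,0.007],
    [0,0,0.007],
    [0,0,0],
    [0,0,0],
    [0,0,0],
  ],
  delta_rot=[
    [0,0,0],
    [0,0,0],
    [0,0,0],
    [0,0,0],
    [0,0,0],
  ],
)

```text
clock: 3.1
position: [0.4664, -0.1915, 0.0252]
ee_rot: [-0.0, 0.729, 0.685, -0.0]
contact_force: [0.1, -0.3, -1.9]
width: 0.0533
gripper_force: 42.5
```

The right-hand tube reads about 1.9 N, so it is empty. I'll turn it to the rack's angle, set it down and go to the middle one.

Request:
send_rows(
  xyz=[
    [0,0,0],
    [0,0,-0.006],
    [0,0,-0.007],
    [0,0,0],
  ],
  delta_rot=[
    [0,0,1.3],
    [0,0,0],
    [0,0,0],
    [0,0,0],
  ],
)

```text
clock: 3.5
position: [0.4666, -0.1917, 0.0121]
ee_rot: [-0.0, 0.721, 0.693, -0.0]
contact_force: [0.5, 0.9, 2.6]
width: 0.0534
gripper_force: 43.6
```

Request:
send_rows(
  xyz=[
    [0,0,0.002],
    [0,0,0],
    [0,0,0],
    [0,0,0],
    [0,0,0.04],
    [0,0.013,0.05],
    [0,0.04,0],
    [0,0.04,0],
    [0,0.04,0],
    [0,0.033,-0.04],
    [0,0,-0.03],
    [0,0,-0.018],
  ],
  delta_rot=[
    [0,0,0],
    [0,0,0],
    [0,0,0],
    [0,0,0],
    [0,0,0],
    [0,0,2.3],
    [0,0,2.3],
    [0,0,2.3],
    [0,0,2.3],
    [0,0,0],
    [0,0,0],
    [0,0,0],
  ],
  gripper=0.085,
)

```text
clock: 4.7
position: [0.4651, -0.0258, 0.0145]
ee_rot: [-0.001, 0.662, 0.749, -0.001]
contact_force: [-0.1, -0.1, 0.4]
width: 0.0854
gripper_force: 0.0
```

Request:
send_rows(
  xyz=[
    [0,0,0],
    [0,0,0],
    [0,0,0],
    [0,0,0],
    [0,0,0],
    [0,0,0],
    [0,0,0.007],
    [0,0,0.007],
    [0,0,0],
    [0,0,0],
    [0,0,0],
  ],
  delta_rot=[
    [0,0,0],
    [0,0,0],
    [0,0,0],
    [0,0,0],
    [0,0,0],
    [0,0,0],
    [0,0,0],
    [0,0,0],
    [0,0,0],
    [0,0,0],
    [0,0,0],
  ],
  gripper=0.045,
)

```text
clock: 5.8
position: [0.466, -0.0272, 0.0299]
ee_rot: [-0.0, 0.663, 0.748, -0.0]
contact_force: [0.1, -0.3, -5.2]
width: 0.0528
gripper_force: 43.9
```

The middle tube is the heavy one (5.2 N against 1.9 N). I'll carry it over the cradle, keeping its underside about 80 mm up.

Request:
send_rows(
  xyz=[
    [0,0,0.033],
    [0,0,0.033],
  ],
  delta_rot=[
    [0,0,0],
    [0,0,0],
  ],
  force=60,
)

```text
clock: 6.0
position: [0.465, -0.027, 0.0955]
ee_rot: [-0.002, 0.663, 0.748, -0.001]
contact_force: [1.1, 0.9, -5.3]
width: 0.0525
gripper_force: 70.4
```

Request:
send_rows(
  xyz=[
    [-0.001,0.033,0],
    [-0.001,0.033,0],
    [-0.001,0.033,0],
    [-0.002,0.033,0],
    [-0.002,0.033,0],
    [-0.002,0.033,0],
    [-0.002,0.033,0],
    [-0.002,0.033,0],
    [-0.002,0.033,0],
    [-0.002,0.033,0],
    [0,0.036,0],
    [0,0,0],
  ],
  delta_rot=[
    [0,0,7.1],
    [0,0,7.1],
    [0,0,7.1],
    [0,0,7.1],
    [0,0,7.1],
    [0,0,7.1],
    [0,0,7.1],
    [0,0,7.1],
    [0,0,7.1],
    [0,0,7.1],
    [0,0,0],
    [0,0,0],
  ],
)

```text
clock: 7.2
position: [0.4498, 0.3433, 0.0957]
ee_rot: [0.0, 0.104, 0.995, 0.002]
contact_force: [-0.7, -0.1, -6.1]
width: 0.0528
gripper_force: 70.4
```

```bash
python3 - <<'E'
from h import *
P=np.load('P.npy'); im=load('top')
a=np.deg2rad(-11.2);R=np.array([[np.cos(a),-np.sin(a)],[np.sin(a),np.cos(a)]])
c=np.array([.449,.3389])
L=(P[...,:2]-c)@R
for x0 in(-.032,.032):
    m=(abs(L[...,0]-x0)<.006)&(abs(L[...,1])<.05)
    l=L[m];z=P[m][:,2];o=np.argsort(l[:,1]); print(x0,[(int(l[i,1]*1e3),int(z[i]*1e3)) for i in o][::2])
m=(abs(L[...,0])<.05)&(abs(L[...,1])<.05)&(P[...,2]>.05); print('x ranges',sorted((L[m][:,0]*1e3).astype(int))[::8])
s=readout.get_state(); print(np.round(s['position'],4),np.round(s['ee_rot'],4))
im=grab('scene'); u=w2px(im,[.449,.339,.08]).astype(int); print(u)
c=im['color'][u[1]-60:u[1]+60,u[0]-80:u[0]+80,::-1]; cv2.imwrite('pics/s1.png',cv2.resize(c,(800,600),interpolation=cv2.INTER_CUBIC))
E
```

```text
-0.032 [(-49, 1), (-48, 0), (-45, 1), (-43, 0), (-43, 1), (-42, 3), (-41, 7), (-40, 13), (-39, 9), (-39, 54), (-38, 66), (-38, 33), (-38, 10), (-38, 19), (-38, 61), (-37, 28), (-37, 37), (-37, 56), (-37, 34), (-34, 64), (-32, 62), (-31, 61), (-27, 60), (-26, 12), (-24, 60), (-23, 46), (-22, 20), (-20, 47), (-19, 52), (-14, 46), (-14, 45), (-9, 40), (-7, 38), (-5, 5), (-4, 13), (-2, 29), (0, 31), (0, 26), (2, 29), (4, 32), (5, 40), (5, 37), (7, 40), (9, 37), (9, 19), (12, 40), (12, 44), (13, 46), (14, 23), (15, 46), (16, 8), (17, 50), (17, 51), (19, 54), (21, 55), (22, 55), (23, 58), (25, 56), (26, 58), (28, 64), (30, 66), (30, 56), (31, 58), (33, 62), (33, 64), (34, 29), (35, 17), (37, 58), (40, 56)]
0.032 [(-49, -2), (-47, 2), (-46, -2), (-44, 5), (-42, 17), (-42, 16), (-41, 2), (-41, 0), (-39, 30), (-38, 17), (-38, 17), (-38, 28), (-38, 59), (-37, 25), (-37, 36), (-36, 59), (-36, 30), (-36, 6), (-34, 61), (-33, 64), (-32, 61), (-30, 12), (-28, 59), (-25, 57), (-24, 57), (-21, 7), (-20, 53), (-18, 48), (-15, 47), (-15, 46), (-12, 45), (-9, 35), (-7, 39), (-6, 39), (-2, 32), (-1, 36), (0, 13), (2, 27), (4, 30), (4, 32), (6, 32), (6, 32), (6, 15), (7, 33), (11, 37), (12, 27), (13, 49), (14, 37), (14, 13), (16, 48), (17, 16), (18, 48), (19, 53), (21, 45), (22, 51), (23, 49), (24, 54), (25, 53), (28, 61), (29, 61), (29, 58), (31, 65), (31, 60), (33, 67), (34, 10), (36, 63), (38, 9), (44, 6)]
x ranges [np.int64(-36), np.int64(-35), np.int64(-33), np.int64(-32), np.int64(-30), np.int64(-28), np.int64(-27), np.int64(28), np.int64(30), np.int64(32), np.int64(34), np.int64(35)]
[0.4498 0.3433 0.0957] [3.000e-04 1.038e-01 9.946e-01 1.800e-03]
[321 122]
```

View pics/s1.png

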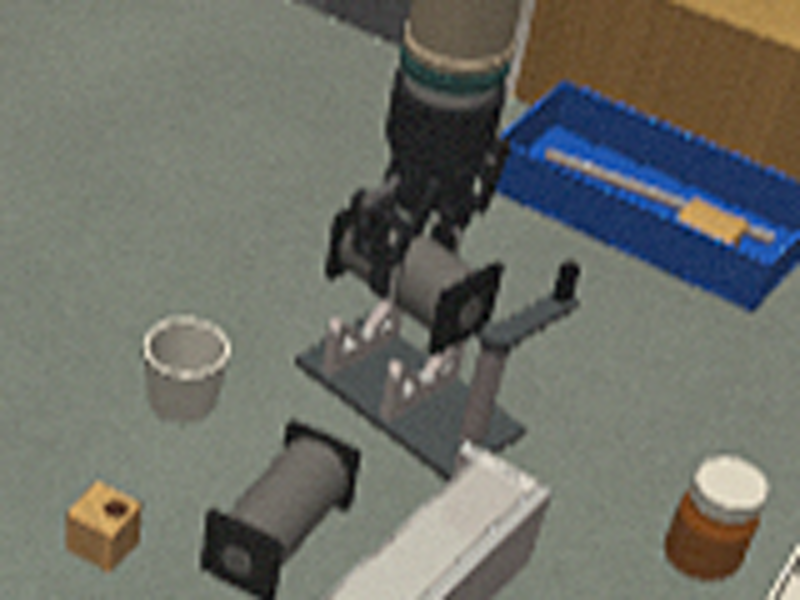

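The crop shows the level tube held over the Vs at (400,300). The keeper post at (480,390) is clear of its end cap and the knob is at (568,280). I'll shift 4 mm and lower.

Request:
send_rows(
  xyz=[
    [-0.001,-0.0045,0],
    [0,0,-0.01],
    [0,0,-0.01],
    [0,0,-0.01],
    [0,0,-0.006],
    [0,0,-0.003],
    [0,0,0],
  ],
  delta_rot=[
    [0,0,0.6],
    [0,0,0],
    [0,0,0],
    [0,0,0],
    [0,0,0],
    [0,0,0],
    [0,0,0],
  ],
)

```text
clock: 7.95
position: [0.4496, 0.3357, 0.0578]
ee_rot: [0.001, 0.1, 0.995, 0.002]
contact_force: [-0.7, 3.7, -1.1]
width: 0.0527
gripper_force: 70.9
```

Request:
send_rows(
  xyz=[
    [0.0003,0.002,0],
    [0,0.001,-0.002],
    [0,0,-0.001],
    [0,0,0],
  ],
  delta_rot=[
    [0,0,0],
    [0,0,0],
    [0,0,0],
    [0,0,0],
  ],
)

```text
clock: 8.35
position: [0.4499, 0.3377, 0.0555]
ee_rot: [0.001, 0.1, 0.995, 0.001]
contact_force: [-1.3, 1.9, 6.4]
width: 0.0528
gripper_force: 71.9
```

Request:
send_rows(
  xyz=[
    [0,0,0],
    [0,0,0],
    [0,0,0],
    [0,0,0],
    [0,0,0.02],
    [0,0,0.04],
    [0,0,0.05],
    [-0.03,-0.03,0.03],
    [-0.05,-0.05,0],
    [-0.04,-0.05,0],
    [0,0,0],
  ],
  delta_rot=[
    [0,0,0],
    [0,0,0],
    [0,0,0],
    [0,0,0],
    [0,0,0],
    [0,0,0],
    [0,0,0],
    [0,0,0],
    [0,0,0],
    [0,0,0],
    [0,0,0],
  ],
  gripper=0.072,
)

```text
clock: 9.45
position: [0.347, 0.2295, 0.1922]
ee_rot: [-0.003, 0.101, 0.995, -0.002]
contact_force: [1.2, 0.4, -0.7]
width: 0.0717
gripper_force: 0.0
```

```bash
python3 - <<'E'
from h import *
T=grab('top');S=grab('scene')
a=T['color'][145:225,75:180,::-1]; u=w2px(S,[.449,.339,.08]).astype(int)
b=S['color'][u[1]-40:u[1]+40,u[0]-52:u[0]+53,::-1]
cv2.imwrite('pics/s2.png',cv2.resize(np.hstack([a,b]),(800,305),interpolation=cv2.INTER_CUBIC))
K=T['K'];h,w=T['depth'].shape
v,u=np.mgrid[:h,:w];d=T['depth'].astype(float)
P=np.stack([(u-K[0,2])/K[0,0]*d,-(v-K[1,2])/K[1,1]*d,-d,np.ones_like(d)],-1)@np.linalg.inv(T['camera_from_world']).T
A=np.deg2rad(-11.2);R=np.array([[np.cos(A),-np.sin(A)],[np.sin(A),np.cos(A)]])
L=(P[...,:2]-[.449,.3389])@R
m=(abs(L[...,0])<.08)&(abs(L[...,1])<.045)&(P[...,2]>.075)&(P[...,2]<.12)
q=P[m];r=cv2.minAreaRect(q[:,:2].astype(np.float32));print(m.sum(),r)
for x0 in(-.055,-.03,0,.03,.055):
    k=m&(abs(L[...,0]-x0)<.006);print(x0,np.percentile(P[k][:,2],[50,90]).round(4),L[k][:,1].min().round(3),L[k][:,1].max().round(3))
print(readout.get_state()['position'])
E
```

```text
631 ((0.4626542925834656, 0.3372708261013031), (0.07094785571098328, 0.1394144743680954), 85.35785675048828)
-0.055 [0.0959 0.1   ] 0.017 0.029
-0.03 [0.0917 0.0977] -0.028 0.023
0 [0.0915 0.0967] -0.028 0.023
0.03 [0.0926 0.0975] -0.028 0.024
0.055 [0.0978 0.1016] -0.03 0.028
[0.35289014 0.23332498 0.19333615]
```

View pics/s2.png

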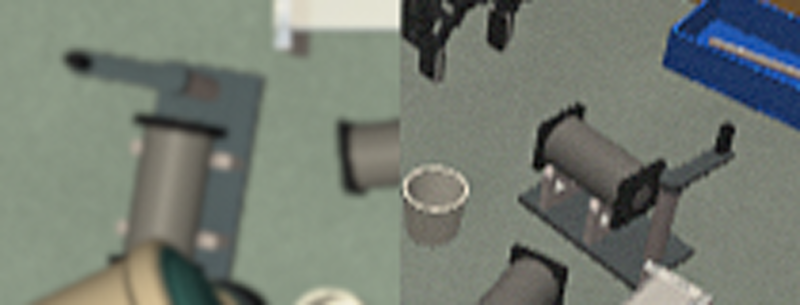

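The tube is seated level in both Vs: its body top is at about 96 mm, and the crop shows it centred at (170,190). The keeper knob is free at (78,60). I'll go above the knob with the fingers across its swing.

Request:
send_rows(
  xyz=[
    [0.0178,0.014,0],
    [0.0178,0.014,0],
    [0.0178,0.014,0],
    [0.0178,0.014,0],
    [0.0178,0.014,0],
    [0.0178,0.014,0],
    [0.0178,0.014,0],
    [0.0178,0.014,0],
    [0.0178,0.014,0],
    [0.0178,0.014,0],
    [0.0178,0.014,0],
    [0,0,0],
  ],
  delta_rot=[
    [0,0,-8.1],
    [0,0,-8.1],
    [0,0,-8.1],
    [0,0,-8.1],
    [0,0,-8.1],
    [0,0,-8.1],
    [0,0,-8.1],
    [0,0,-8.1],
    [0,0,-8.1],
    [0,0,-8.1],
    [0,0,-8.1],
    [0,0,0],
  ],
  gripper=0.04,
  force=20,
)

```text
clock: 10.75
position: [0.5525, 0.3906, 0.1914]
ee_rot: [0.0, 0.769, 0.639, 0.001]
contact_force: [-0.4, 0.1, -0.2]
width: 0.0402
gripper_force: 0.0
```

```bash
python3 - <<'E'
from h import *
S=grab('scene'); s=readout.get_state(); print(np.round(s['position'],4),np.round(s['ee_rot'],4),s['contact_force'])
k=w2px(S,[.548,.387,.125]); print(k,w2px(S,s['position']))
u=k.astype(int); b=S['color'][u[1]-40:u[1]+40,u[0]-52:u[0]+53,::-1]
cv2.imwrite('pics/s3.png',cv2.resize(b,(788,600),interpolation=cv2.INTER_CUBIC))
E
```

```text
[0.5507 0.3894 0.1915] [-1.000e-04  7.686e-01  6.397e-01 -3.000e-04] [ 0.3660721  -0.16251584 -0.29021712]
[353.21483127 118.44472781] [358.57071014 103.31710787]
```

View pics/s3.png

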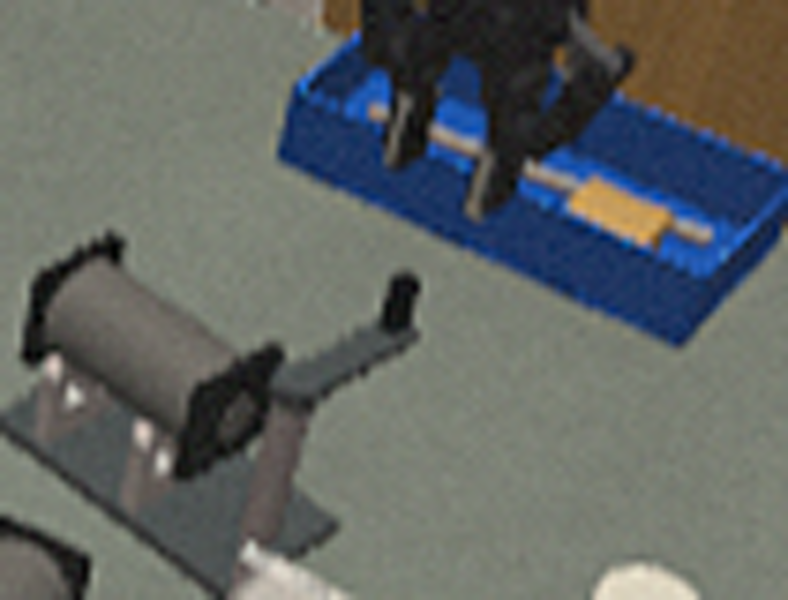

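The knob sits at crop pixel (400,302), within a pixel of the prediction, and the open fingers are above it at (395–480,150–215). I'll descend around it.

Request:
send_rows(
  xyz=[
    [-0.002,-0.0025,-0.01],
    [0,0,-0.02],
    [0,0,-0.02],
    [0,0,-0.015],
    [0,0,-0.01],
    [0,0,0],
  ],
  delta_rot=[
    [0,0,0],
    [0,0,0],
    [0,0,0],
    [0,0,0],
    [0,0,0],
    [0,0,0],
  ],
)

```text
clock: 11.4
position: [0.5456, 0.3844, 0.1161]
ee_rot: [-0.0, 0.769, 0.639, -0.002]
contact_force: [0.3, -0.3, 0.5]
width: 0.04
gripper_force: 0.0
```

Request:
send_rows(
  xyz=[
    [0,0,0],
    [0,0,0],
    [0,0,0],
    [0,0,0],
  ],
  delta_rot=[
    [0,0,0],
    [0,0,0],
    [0,0,0],
    [0,0,0],
  ],
  gripper=0.022,
)

```text
clock: 11.8
position: [0.5476, 0.3856, 0.1188]
ee_rot: [0.0, 0.769, 0.639, 0.001]
contact_force: [1.0, -0.5, -0.2]
width: 0.0219
gripper_force: 0.0
```

```bash
python3 - <<'E'
from h import *
s=readout.get_state(); p=s['position'];print(np.round(p,4),s['contact_force'],s['width'])
piv=np.array([.449,.3375])+.088*np.array([np.cos(np.deg2rad(-11.3)),np.sin(np.deg2rad(-11.3))]); print(piv, np.hypot(*(p[:2]-piv)))
k=np.array([.549,.387]); th0=np.arctan2(*(k-piv)[::-1]); th1=np.deg2rad(180-11.3); n=12
t=np.linspace(th0,th1,n+1); q=piv+.068*np.c_[np.cos(t),np.sin(t)]
print(np.rad2deg(th1-th0)/n); print(np.diff(q,axis=0).round(4).tolist(), q[-1])
E
```

```text
[0.5476 0.3856 0.1188] [ 1.03073686 -0.51224951 -0.22340657] 0.021932546426735356
[0.53529409 0.32025674] 0.06652796333904178
7.5253765946557705
[[-0.0088, 0.0012], [-0.0089, 0.0], [-0.0089, -0.0011], [-0.0086, -0.0023], [-0.0083, -0.0034], [-0.0077, -0.0044], [-0.0071, -0.0054], [-0.0063, -0.0063], [-0.0055, -0.0071], [-0.0045, -0.0077], [-0.0034, -0.0082], [-0.0023, -0.0086]] [0.46861229 0.33358108]
```

Request:
send_rows(
  xyz=[
    [-0.0088,0.0012,0],
    [-0.0089,0,0],
    [-0.0089,-0.0011,0],
    [-0.0086,-0.0023,0],
    [-0.0083,-0.0034,0],
    [-0.0077,-0.0044,0],
    [0,0,0],
  ],
  delta_rot=[
    [0,0,7.5],
    [0,0,7.5],
    [0,0,7.5],
    [0,0,7.5],
    [0,0,7.5],
    [0,0,7.5],
    [0,0,0],
  ],
)

```text
clock: 12.5
position: [0.4953, 0.3751, 0.1185]
ee_rot: [0.0, 0.466, 0.885, 0.0]
contact_force: [-0.1, 0.8, -0.4]
width: 0.0221
gripper_force: 0.0
```

Request:
send_rows(
  xyz=[
    [-0.0071,-0.0054,0],
    [-0.0063,-0.0063,0],
    [-0.0055,-0.0071,0],
    [-0.0045,-0.0077,0],
    [-0.0034,-0.0082,0],
    [-0.0023,-0.0086,0],
    [-0.001,-0.004,0],
    [0,0,0],
  ],
  delta_rot=[
    [0,0,7.5],
    [0,0,7.5],
    [0,0,7.5],
    [0,0,7.5],
    [0,0,7.5],
    [0,0,7.5],
    [0,0,0],
    [0,0,0],
  ],
)

```text
clock: 13.3
position: [0.467, 0.3304, 0.1185]
ee_rot: [0.001, 0.096, 0.995, 0.003]
contact_force: [0.1, 5.6, -0.8]
width: 0.0222
gripper_force: 2.7
```

It meets a stop with 5.6 N, at the place expected for closed. One more millimetre, then release and lift off, moving on to the left-hand tube.

Request:
send_rows(
  xyz=[
    [-0.0003,-0.0015,0],
    [0,0,0],
  ],
  delta_rot=[
    [0,0,0],
    [0,0,0],
  ],
)

```text
clock: 13.5
position: [0.467, 0.3303, 0.1185]
ee_rot: [0.001, 0.096, 0.995, 0.004]
contact_force: [0.8, 8.8, -2.3]
width: 0.0224
gripper_force: 4.1
```

Request:
send_rows(
  xyz=[
    [0.0008,0.004,0],
    [0,0,0],
    [0,0,0],
    [0,0,0.02],
    [0,0,0.04],
    [0,0,0.02],
    [0,-0.03,0],
    [0,-0.03,0],
    [0,-0.03,0],
    [0.003,-0.03,0],
    [0.003,-0.03,0],
    [0.003,-0.03,0],
  ],
  delta_rot=[
    [0,0,0],
    [0,0,0],
    [0,0,0],
    [0,0,0],
    [0,0,0],
    [0,0,0],
    [0,0,-8],
    [0,0,-8],
    [0,0,-8],
    [0,0,-8],
    [0,0,-8],
    [0,0,-8],
  ],
  gripper=0.035,
)

```text
clock: 14.7
position: [0.4752, 0.1491, 0.1981]
ee_rot: [0.0, 0.492, 0.87, -0.0]
contact_force: [-0.0, -0.2, -0.2]
width: 0.0353
gripper_force: 0.0
```

```bash
python3 - <<'E'
from h import *
T=grab('top');S=grab('scene')
a=T['color'][140:220,75:180,::-1]; u=w2px(S,[.48,.33,.1]).astype(int)
b=S['color'][u[1]-40:u[1]+40,u[0]-52:u[0]+53,::-1]
cv2.imwrite('pics/s4.png',cv2.resize(np.hstack([a,b]),(800,305),interpolation=cv2.INTER_CUBIC))
s=readout.get_state(); print(np.round(s['position'],4),np.round(s['ee_rot'],4))
E
```

```text
[0.4754 0.1473 0.1981] [ 5.000e-04  4.920e-01  8.706e-01 -1.000e-03]
```

View pics/s4.png

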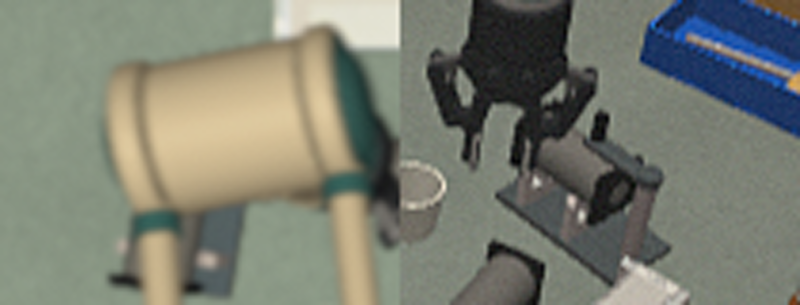

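The keeper bar now lies over the tube, with the knob at crop (600,125). Next is the left-hand tube: feel it, square it to the rack and set it down.

Request:
send_rows(
  xyz=[
    [0.001,0,-0.02],
    [0.001,0,-0.02],
    [0.001,0,-0.02],
    [0.001,0,-0.02],
    [0,0,-0.02],
    [0,0,-0.02],
    [0,0,-0.02],
    [0,0,-0.02],
    [0,0,-0.015],
    [0,0,-0.0085],
    [0,0,0],
  ],
  delta_rot=[
    [0,0,-8],
    [0,0,-8],
    [0,0,-8],
    [0,0,-1.4],
    [0,0,0],
    [0,0,0],
    [0,0,0],
    [0,0,0],
    [0,0,0],
    [0,0,0],
    [0,0,0],
  ],
  gripper=0.085,
)

```text
clock: 15.9
position: [0.4786, 0.1508, 0.0136]
ee_rot: [-0.001, 0.669, 0.743, -0.001]
contact_force: [-0.4, 0.0, -0.5]
width: 0.0849
gripper_force: 0.0
```

Request:
send_rows(
  xyz=[
    [0,0,0],
    [0,0,0],
    [0,0,0],
    [0,0,0],
    [0,0,0],
    [0,0,0],
    [0,0,0.007],
    [0,0,0.007],
    [0,0,0],
    [0,0,0],
    [0,0,0],
  ],
  delta_rot=[
    [0,0,0],
    [0,0,0],
    [0,0,0],
    [0,0,0],
    [0,0,0],
    [0,0,0],
    [0,0,0],
    [0,0,0],
    [0,0,0],
    [0,0,0],
    [0,0,0],
  ],
  gripper=0.045,
  force=40,
)

```text
clock: 17.0
position: [0.4791, 0.1506, 0.0283]
ee_rot: [-0.0, 0.669, 0.743, -0.0]
contact_force: [-0.4, 0.3, -2.1]
width: 0.0534
gripper_force: 42.5
```

Request:
send_rows(
  xyz=[
    [0,0,0],
    [0,0,-0.007],
    [0,0,-0.0075],
    [0,0,0],
    [0,0,0],
  ],
  delta_rot=[
    [0,0,-8],
    [0,0,0],
    [0,0,0],
    [0,0,0],
    [0,0,0],
  ],
)

```text
clock: 17.5
position: [0.4794, 0.1507, 0.0147]
ee_rot: [-0.0, 0.719, 0.695, 0.0]
contact_force: [-1.4, -0.4, 11.0]
width: 0.0532
gripper_force: 45.4
```

Request:
send_rows(
  xyz=[
    [0,0,0.001],
    [0,0,0],
    [0,0,0],
    [0,0,0],
    [0,0,0.04],
    [0,0,0.05],
    [-0.02,0,0.01],
    [-0.02,0,0],
    [-0.02,0,0],
    [-0.015,0,0],
    [0,0,0],
  ],
  delta_rot=[
    [0,0,0],
    [0,0,0],
    [0,0,0],
    [0,0,0],
    [0,0,0],
    [0,0,0],
    [0,0,8.4],
    [0,0,8.4],
    [0,0,8.4],
    [0,0,8.4],
    [0,0,8.4],
  ],
  gripper=0.075,
)

```text
clock: 18.6
position: [0.4014, 0.1504, 0.1147]
ee_rot: [-0.001, 0.419, 0.908, -0.001]
contact_force: [0.2, -0.3, 0.6]
width: 0.075
gripper_force: 0.0
```

Request:
send_rows(
  xyz=[
    [0,0,0],
    [0,0,0],
    [0,0,0],
    [0,0,0],
    [0,0,0],
    [0,0,0],
    [0,0,0],
  ],
  delta_rot=[
    [0,0,8],
    [0,0,8],
    [0,0,8],
    [0,0,8],
    [0,0,8],
    [0,0,8],
    [0,0,0],
  ],
  gripper=0.055,
)

```text
clock: 19.3
position: [0.4043, 0.1506, 0.1148]
ee_rot: [-0.0, 0.017, 1.0, -0.0]
contact_force: [0.1, 0.5, 0.1]
width: 0.0549
gripper_force: 0.0
```

```bash
python3 - <<'E'
from h import *
T=grab('top')
s=readout.get_state(); print(np.round(s['position'],4),np.round(s['ee_rot'],4),s['width'])
K=T['K'];h,w=T['depth'].shape
v,u=np.mgrid[:h,:w];d=load('top')['depth'].astype(float)
P=np.stack([(u-K[0,2])/K[0,0]*d,-(v-K[1,2])/K[1,1]*d,-d,np.ones_like(d)],-1)@np.linalg.inv(T['camera_from_world']).T
np.save('P2.npy',P)
m=((P[...,2]>0.02)&(P[...,2]<0.08)&(P[...,0]>.36)&(P[...,0]<.7)).astype(np.uint8)
n,l,st,ce=cv2.connectedComponentsWithStats(m)
for i in range(1,n):
    if st[i,4]<150: continue
    q=P[l==i];r=cv2.minAreaRect(q[:,:2].astype(np.float32)); print(np.round(ce[i],1),st[i,4],np.round(r[0],4),np.round(r[1],4),round(r[2],2))
    if st[i,4]>1500:
        f=q[q[:,2]>.06]; 
        for y0 in np.arange(-.3,.26,.05):
            g=f[abs(f[:,1]-y0)<.02]; print(round(y0,2),np.percentile(g[:,0],[3,97]).round(4),end=' ')
E
```

```text
[0.4043 0.1506 0.1148] [-2.000e-04  1.860e-02  9.998e-01  0.000e+00] 0.054914925280791546
[241.  143.9] 3579 [ 0.5872 -0.0291] [0.5635 0.073 ] 88.08
-0.3 [0.5464 0.6125] -0.25 [0.5599 0.6136] -0.2 [0.5613 0.6151] -0.15 [0.5625 0.6164] -0.1 [0.5644 0.6178] -0.05 [0.5657 0.6194] -0.0 [0.5675 0.621 ] 0.05 [0.5687 0.6253] 0.1 [0.5726 0.6266] 0.15 [0.5738 0.6281] 0.2 [0.5754 0.6294] 0.25 [0.5638 0.6299] [ 26.  175.7] 981 [0.4989 0.6636] [0.113 0.26 ] 89.9
[413.1 190.7] 317 [ 0.4394 -0.5434] [0.1576 0.0059] 0.05
[186.5 184. ] 629 [0.4779 0.1458] [0.12   0.0575] 88.2
[294.5 185.9] 702 [ 0.4653 -0.1867] [0.1175 0.0575] 88.34
[214.5 212.9] 178 [0.3897 0.0582] [0.04   0.0404] 4.28
```

Only the third tube remains to place, and this one also reads light (2.1 N). I'll lower behind it and push square.

Request:
send_rows(
  xyz=[
    [0,0,-0.03],
    [0,0,-0.03],
    [0,0,-0.025],
    [0,0,-0.008],
    [0.01,-0.001,0],
    [0.012,0,0],
    [0.01,0,0],
    [0.01,0,0],
    [0.01,-0.001,0],
    [0.01,0,0],
    [0.01,0,0],
    [0.01,-0.001,0],
  ],
  delta_rot=[
    [0,0,0],
    [0,0,0],
    [0,0,0],
    [0,0,0],
    [0,0,0],
    [0,0,0],
    [0,0,0],
    [0,0,0],
    [0,0,0],
    [0,0,0],
    [0,0,0],
    [0,0,0],
  ],
)

```text
clock: 20.55
position: [0.4872, 0.1477, 0.0221]
ee_rot: [-0.0, 0.017, 1.0, 0.0]
contact_force: [-2.2, -0.3, 1.3]
width: 0.0549
gripper_force: 1.0
```

Request:
send_rows(
  xyz=[
    [0.01,0,0],
    [0.01,-0.001,0],
    [0.01,0,0],
    [0.01,0,0],
    [0.007,0,0],
    [0.004,0,0],
    [0.002,0,0],
    [0,0,0],
  ],
  delta_rot=[
    [0,0,0],
    [0,0,0],
    [0,0,0],
    [0,0,0],
    [0,0,0],
    [0,0,0],
    [0,0,0],
    [0,0,0],
  ],
)

```text
clock: 21.35
position: [0.5398, 0.1466, 0.022]
ee_rot: [0.0, 0.017, 1.0, 0.0]
contact_force: [-0.2, -0.1, 0.4]
width: 0.0548
gripper_force: 0.1
```

Request:
send_rows(
  xyz=[
    [0.003,0,0],
    [0.002,0,0],
    [0.002,0,0],
    [0.002,0,0],
    [0,0,0],
  ],
  delta_rot=[
    [0,0,0],
    [0,0,0],
    [0,0,0],
    [0,0,0],
    [0,0,0],
  ],
)

```text
clock: 21.85
position: [0.5491, 0.1467, 0.022]
ee_rot: [0.0, 0.017, 1.0, 0.0]
contact_force: [-0.3, -0.2, 0.6]
width: 0.055
gripper_force: 0.0
```

Request:
send_rows(
  xyz=[
    [0.002,0,0],
    [0.002,0,0],
    [0.001,0,0],
    [0,0,0],
  ],
  delta_rot=[
    [0,0,0],
    [0,0,0],
    [0,0,0],
    [0,0,0],
  ],
)

```text
clock: 22.25
position: [0.5504, 0.1466, 0.0219]
ee_rot: [-0.003, 0.017, 1.0, -0.0]
contact_force: [-6.3, 0.5, 5.2]
width: 0.0549
gripper_force: 3.3
```

```bash
python3 - <<'E'
from h import *
T=grab('top');S=grab('scene')
s=readout.get_state(); print(np.round(s['position'],4),s['contact_force'].round(1))
a=T['color'][130:210,150:255,::-1]; u=w2px(S,[.59,.148,.05]).astype(int); print(u)
b=S['color'][u[1]-40:u[1]+40,u[0]-52:u[0]+53,::-1]
cv2.imwrite('pics/s5.png',cv2.resize(np.hstack([a,b]),(800,305),interpolation=cv2.INTER_CUBIC))
E
```

```text
[0.5504 0.1466 0.0219] [-7.3  0.7  5.2]
[323 174]
```

View pics/s5.png

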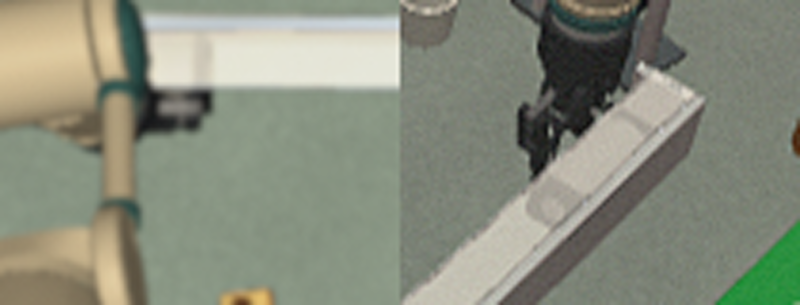

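The tube shows through the lip, with caps at crop (550,205) and (630,120), apparently at the stop. The contact is 7 N at the expected position. I'll press slightly, then retreat and go above the right-hand tube.

Request:
send_rows(
  xyz=[
    [0.001,0,0.001],
    [0.001,0,0],
    [0,0,0],
  ],
  delta_rot=[
    [0,0,0],
    [0,0,0],
    [0,0,0],
  ],
)

```text
clock: 22.65
position: [0.5504, 0.1466, 0.022]
ee_rot: [-0.005, 0.017, 1.0, -0.0]
contact_force: [-8.4, -0.0, 3.5]
width: 0.0552
gripper_force: 4.1
```

Request:
send_rows(
  xyz=[
    [-0.01,0,0],
    [-0.03,0,0],
    [-0.04,0,0.02],
    [-0.04,-0.01,0.03],
    [-0.02,-0.03,0.04],
    [-0.01,-0.045,0],
    [0,-0.045,0],
    [0,-0.045,0],
    [0,-0.045,0],
    [0,-0.045,0],
    [0,-0.045,0],
    [0,-0.025,0],
  ],
  delta_rot=[
    [0,0,0],
    [0,0,0],
    [0,0,0],
    [0,0,0],
    [0,0,0],
    [0,0,0],
    [0,0,0],
    [0,0,0],
    [0,0,0],
    [0,0,0],
    [0,0,0],
    [0,0,0],
  ],
)

```text
clock: 23.85
position: [0.4088, -0.1902, 0.1103]
ee_rot: [0.002, 0.019, 1.0, -0.002]
contact_force: [0.4, 0.1, -0.5]
width: 0.055
gripper_force: 0.0
```

```bash
python3 - <<'E'
from h import *
T=grab('top');S=grab('scene')
s=readout.get_state(); print(np.round(s['position'],4),np.round(s['ee_rot'],4))
a=T['color'][125:205,150:255,::-1]; u=w2px(S,[.59,.148,.05]).astype(int); print(u)
b=S['color'][u[1]-40:u[1]+40,u[0]-52:u[0]+53,::-1].copy()
cv2.imwrite('pics/s6.png',cv2.resize(np.hstack([a,b]),(800,305),interpolation=cv2.INTER_CUBIC))
E
```

```text
[ 0.4091 -0.1903  0.1102] [ 0.0019  0.0195  0.9998 -0.0018]
[323 174]
```

View pics/s6.png

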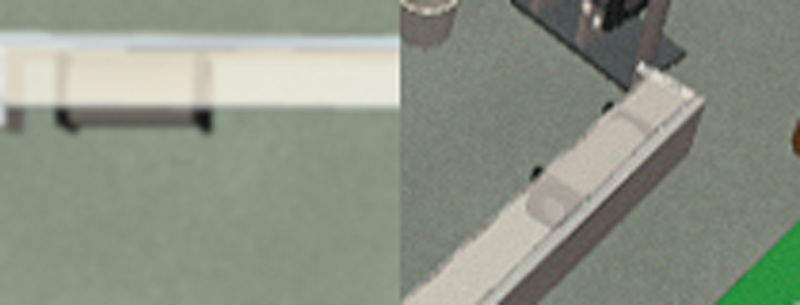

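The tube is home: its cap fronts at row 131 line up with the side wall front at (12,131), and it is parallel to the lip. Now the right-hand tube the same way.

Request:
send_rows(
  xyz=[
    [0,0.001,-0.03],
    [0,0,-0.03],
    [0,0,-0.022],
    [0,0,-0.006],
    [0.01,0,0],
    [0.01,-0.001,0],
    [0.01,0,0],
    [0.01,0,0],
    [0.01,-0.001,0],
    [0.01,0,0],
    [0.01,0,0],
    [0.01,-0.001,0],
  ],
  delta_rot=[
    [0,0,0],
    [0,0,0],
    [0,0,0],
    [0,0,0],
    [0,0,0],
    [0,0,0],
    [0,0,0],
    [0,0,0],
    [0,0,0],
    [0,0,0],
    [0,0,0],
    [0,0,0],
  ],
)

```text
clock: 25.15
position: [0.4883, -0.1879, 0.0216]
ee_rot: [-0.0, 0.017, 1.0, 0.0]
contact_force: [-2.2, 0.6, 1.7]
width: 0.055
gripper_force: 1.0
```

Request:
send_rows(
  xyz=[
    [0.01,0,0],
    [0.01,-0.001,0],
    [0.01,0,0],
    [0.007,0,0],
    [0.004,0,0],
    [0.002,0,0],
    [0,0,0],
  ],
  delta_rot=[
    [0,0,0],
    [0,0,0],
    [0,0,0],
    [0,0,0],
    [0,0,0],
    [0,0,0],
    [0,0,0],
  ],
)

```text
clock: 25.85
position: [0.531, -0.189, 0.0215]
ee_rot: [0.0, 0.017, 1.0, 0.0]
contact_force: [0.6, 0.4, 0.2]
width: 0.0549
gripper_force: 0.0
```

Request:
send_rows(
  xyz=[
    [0.002,0,0],
    [0.002,0,0],
    [0.002,0,0],
    [0.002,0,0],
    [0.001,0,0],
    [0.001,0,0],
    [0,0,0],
    [0,0,0],
  ],
  delta_rot=[
    [0,0,0],
    [0,0,0],
    [0,0,0],
    [0,0,0],
    [0,0,0],
    [0,0,0],
    [0,0,0],
    [0,0,0],
  ],
)

```text
clock: 26.65
position: [0.5389, -0.189, 0.0215]
ee_rot: [-0.002, 0.017, 1.0, 0.0]
contact_force: [-4.4, -1.2, 3.8]
width: 0.0552
gripper_force: 2.6
```

Request:
send_rows(
  xyz=[
    [0.001,0,0],
    [0.001,0,0],
    [0,0,0],
  ],
  delta_rot=[
    [0,0,0],
    [0,0,0],
    [0,0,0],
  ],
)

```text
clock: 26.95
position: [0.539, -0.189, 0.0215]
ee_rot: [-0.004, 0.017, 1.0, 0.0]
contact_force: [-9.3, -2.1, 6.1]
width: 0.055
gripper_force: 4.6
```

Request:
send_rows(
  xyz=[
    [-0.01,0,0],
    [-0.03,0,0],
    [-0.04,0,0.02],
    [-0.04,0,0.03],
    [-0.03,0,0.04],
    [-0.03,0,0.03],
    [-0.02,0,0.03],
    [0,0,0.03],
    [0,0,0],
  ],
  delta_rot=[
    [0,0,0],
    [0,0,0],
    [0,0,0],
    [0,0,0],
    [0,0,0],
    [0,0,0],
    [0,0,0],
    [0,0,0],
    [0,0,0],
  ],
)

```text
clock: 27.85
position: [0.3451, -0.191, 0.2057]
ee_rot: [0.005, 0.018, 1.0, -0.003]
contact_force: [0.1, -1.0, -1.0]
width: 0.0551
gripper_force: 0.0
```

```bash
python3 - <<'E'
from h import *
T=grab('top')
print(readout.get_state()['position'].round(3),readout.get_state()['clock'])
cv2.imwrite('pics/end.png',cv2.resize(T['color'][115:235,85:345,::-1],(800,369),interpolation=cv2.INTER_CUBIC))
E
```

```text
[ 0.344 -0.19   0.204] 27.9
```

View pics/end.png

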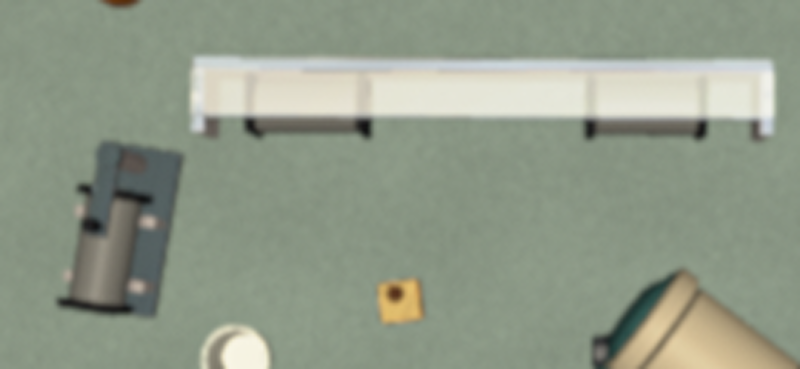

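The final view shows both tubes home under the lip, with cap fronts level with the side walls at row 133. The cradled tube has the keeper bar lying parallel over its axis, from (107,150) to (93,226), and the robot is clear.

```bash
python3 -c "
from h import *
print(order.sign_off())"
```

```text
the job is handed in; nothing more can be done
None
```

The job is handed in at about 28 s of the 72 s allowed: the middle tube was the heavy one and sits in the V-cradle with the keeper closed against its stop, and both empty tubes are home against the rack's back stop.

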